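# Index the assembly dial and hold a relief-valve cover down on its dowels

## Robot

A 6-joint arm with a two-finger parallel gripper is mounted at the origin on a cart in front of the work surface, level with it; the furniture and walls round the work are solid. World frame = base frame: x ahead of the robot, y to its left, z up, the work surface at z = 0. Lengths are in m, angles in rad, forces in N, time in s.
With the tool pointing down it reaches from about 0.25 to 0.775 m from the base axis. Payload 4 kg.
Tool frame: the origin (TCP) lies midway between the tips of the shut fingers; the grasp point (between the pads) lies 19 mm behind it (robot.tcp_to_grasp is the distance from the TCP to the grasp point, in m); z points along the fingers, y is the line along which they close (so a half turn about z gives the same grasp; the last joint's range is limited). The gripper opens to 94 mm and grips with 3 to 60 N. Pads are 16 mm wide; open, the fingers measure 119 mm over their backs; the gripper's body (75 mm by 177 mm) begins 78 mm behind the grasp point.
Start: joints at [-1.421, 0.087, 1.371, -0, 1.684, -0.103], TCP at [0.138, -0.533, 0.206] pointing down, gripper open.
Joint ranges: [-3.1, 3.1], [-0.76, 2.03], [0.27, 2.55], [-1.08, 4.22], [0.17, 2.65], [-2.57, 2.57]. Speed limits (rad/s): [2.79, 2.79, 3.14, 3.14, 3.14, 3.14].

## Interface

Orientations are given as [roll, pitch, yaw] about the fixed x, y, z axes, in that order (R = Rz(yaw) Ry(pitch) Rx(roll)).
In Python, from bench import robot, viewer gives the robot as it stands. The module is installed in compiled form; this text tells all that it offers.
- The arm moves only by the shell command python3 -m handwheel 'ROWS' [OPENING]. ROWS is JSON, a list of rows, each a list of 6 numbers: the shift along the tool's x, y, z in units of 0.2 m (1.0 is 0.2 m), then the turn, a rotation vector about the tool's x, y, z in units of 30 degrees (1.0 is 30 degrees). In form: [[x, y, z, wx, wy, wz], ...]. A call has 1 to 10 rows; each row is the pose to reach, as a shift and turn from the pose commanded when the call began, along the tool's axes at that moment; what a row does not reach only later rows make up. A row lasts 1/12 s, in which the tool goes at most 41.7 mm and 7.16 degrees, less where a joint would pass 70% of its speed; a pose out of reach is approached as far as the arm can. A call with a number of a shift or a turn outside -1 to 1 is refused whole. A call with a gripper value outside its range is refused whole. OPENING is the gripper's target within -1 to 1 (shut at 1, half-way at 0, fully open at -1), set as the call begins (- or left out, the last holds). The fingers move at their own pace and stop on an object; the grip force is fixed at half the most. Time passes only in rows, so rows that repeat a pose let the fingers close. It gives the time, the measured TCP pose, the force, the opening and the grip force at its end, in the units of the state.
- robot.get_obs(): the state, without advancing time (a new reading comes with each control period).
- viewer.snapshot(name): name is "side" or "top"; returns the picture (420x560x3 uint8, red, green, blue); there is no depth.
- viewer.calibration(name): a dict with "fx", "fy", "cx", "cy" (pixels), "R" (3x3) and "t" (3): a world point X has camera coordinates R X + t. Camera axes: x right, y down, z forward; pixel columns grow to the right and rows downward; lengths in m; the calibration is good to about 2 mm. A picture is of the moment at which its call begins. calibration takes no time and is no camera call.
- robot.close_job(): hands the job in; it is judged then, once.
The state is a dict: "time": time; "joint_positions": joint angles; "qvel": joint speeds; "joint_torque": joint torques, N m; "tool_pos": TCP position; "ee_rot": TCP orientation; "wrist_force": force on the tool from outside, world axes, zero at the start; "wrist_torque": the same for the moment, N m; "width": finger opening in m; "finger_force": force on a finger pad.
Only numpy, scipy, OpenCV 4.12 (cv2) and the standard library are available. Lean on these libraries where they do the work, as an engineer would, in place of code of your own. Each camera call takes 0.05 s, during which the arm holds its last target. There are 200 camera calls.

## Task

Turn the assembly dial on by a handle to its next stop, so that the one valve that has no cover clicks into place at the fixed red pointer. Then take the loose valve cover from the bench, slide it over that valve until it drops onto the two dowels hidden beneath it, and press it down against the valve's spring until it sits flush on the body. Finish still gripping the cover and holding it down flush, as for a workmate to put the screws in; leave the other things on the bench where they are.

Things in the scene. Friction and masses are not known exactly. Their poses are not given: they have to be found in the camera images.
- dial (a joint): angle (rad) of the round steel dial, 280 mm across, face 56 mm above the bench. 0 or any whole turn: open valve at the fitting station. Grows clockwise seen from above; starts in the stop at 1.047 (open valve to the left of the station), so one stop anticlockwise brings it to 0. A sprung roller gives six stops 1.047 apart; leaving one takes 0.5 N m (4 N at a handle), and past half way it pulls into the next
- dial_axis (a point): point on the dial's vertical turning axis at its face, 56 mm above the bench. The iron base is fixed to the bench; where it stands varies by some cm, its turn by 0.3 rad. A bracket with a black knob sticks out from the base to 162 mm from the axis, 45 mm high, at the front right
- fitting_point (a point): fixed point of the fitting station, on the robot's side of the dial, 90 mm from the axis, 82 mm above the bench: the centre of the open valve's face comes here. A fixed red pointer, 140 to 166 mm from the axis and 53 mm high, marks it. x axis points to the dial axis, z up
- dial_handle_a (a point): one of two upright turning handles on the dial, 122 mm from the axis: fixed round black grip, 22 mm in diameter, from 114 to 166 mm above the bench, on a 10 mm rod. The point is on its centre line, 150 mm above the bench. Handle a is a quarter turn anticlockwise (from above) of the open valve. All else on the dial is lower than 125 mm
- dial_handle_b (a point): the other turning handle, the same in size and height, a quarter turn clockwise (from above) of the open valve
- valve_face (a point): centre of the flat top face, 82 mm above the bench, of the open valve: blue body 60 mm (x, towards the dial axis) x 52 mm (y) x 26 mm, fixed on the dial. Two 6 mm dowels stand 11 mm out of the face at x = -21 and +21 mm, their last 3.5 mm tapered. The five finished valves round the dial, 90 mm apart, have aluminium covers with four dark screws, tops 124 mm above the bench
- follower (a joint): how far (m) the brass spring follower, 16 mm across, in the middle of the open valve's face is pressed in: 0 = standing 5 mm above the face, 0.005 = level with it (cover flush). Its spring pushes up with 5.2 N at 0 and 9.2 N at 0.005; the cover alone (2.5 to 4.1 N) does not press it in
- cover: loose aluminium valve cover, plate 60 mm (x) x 52 mm (y) x 16 mm; on top a boss 40 mm (x) x 30 mm (y), from 16 to 40 mm above the underside: grip it across the 30 mm. Lies right way up on the bench right of the dial, turned up to 0.6 rad from the robot's x axis. Origin: centre of the underside, z up. It fits the valve either way round
- cover_underside (a point): centre of the cover's underside, axes as the cover's. In the underside, 12.5 mm deep and unseen from above, are a 7.2 mm round hole at x = -21 mm and a slot, 9.2 mm (x) by 7.2 mm (y), at x = +21 mm, which take the valve's dowels
- driver_black: black-handled slotted screwdriver, 190 mm long, 26 mm thick, lying on the bench beyond the cover; leave it alone; origin at the centre of its underside
- screw_jar: clear jar of screws with a tin lid, 70 mm across, 92 mm tall, standing behind the dial; leave it alone; origin at the centre of its underside
- drilled_plate: small rusty plate with holes, 60 x 100 x 8 mm, flat on the bench near its front edge; leave it alone; origin at the centre of its underside
- combo_spanner_19: bright combination spanner, 220 mm long, 9 mm thick, on the bench to the left; leave it alone; origin at the centre of its underside
- tape_measure: yellow tape measure, 86 x 37 x 65 mm, on the bench to the left; leave it alone; origin at the centre of its underside
- marker: black marker pen, 134 mm long, 17 mm thick, on the bench to the left; leave it alone; origin at the centre of its underside
- box_offcut_b: offcut of steel box section, 110 x 30 x 30 mm, at the right edge of the bench; leave it alone; origin at the centre of its underside

How it is judged:
By the outcome, as a careful person would: the job done as asked, in the order asked, and still so for the second after the job is handed in, while the arm keeps its last pose, push and grip.
It also fails if it takes over 48 s, if anything falls off the work surface, if the arm or the gripper's body presses on something with over 40 N, if the wrist force passes 120 N, or if a joint passes its speed limit or range.

## Working session

There is one attempt and no reset: what is moved stays moved. The work goes in short steps, Python scripts to look and compute and a shell command to move; the robot and the scene stay as the last step left them, time stands still between calls to the robot, and variables do not carry over. Pictures are saved under pics/ and viewed, at most 10 in all, crops included, and the job is handed in when it is done.

```bash
mkdir -p pics; python3 - <<'E'
from bench import robot, viewer
import cv2,numpy as np
for n in ["top","side"]:
    im=viewer.snapshot(n); cv2.imwrite(f"pics/{n}0.png",im[:,:,::-1])
    c=viewer.calibration(n); R=np.array(c["R"]);t=np.array(c["t"])
    print(n,c["fx"],c["fy"],c["cx"],c["cy"],"cam",(-R.T@t).round(3),R.round(3).tolist())
o=robot.get_obs();print({k:np.round(v,3).tolist() for k,v in o.items()})
E
```

```text
top 426.5666106889188 426.5666106889188 279.6873957796387 208.65697779483634 cam [0.298 0.067 1.389] [[0.036, -0.999, 0.001], [-0.973, -0.035, -0.227], [0.227, 0.007, -0.974]]
side 416.478768404623 416.478768404623 275.98860127063114 216.2051055380468 cam [ 0.012 -0.903  0.892] [[0.853, -0.522, -0.005], [-0.3, -0.483, -0.823], [0.427, 0.703, -0.569]]
{'time': 0.1, 'joint_positions': [-1.421, 0.088, 1.372, -0.0, 1.684, -0.103], 'qvel': [0.0, -0.001, -0.003, -0.001, 0.002, -0.001], 'joint_torque': [0.002, -34.125, -30.33, 0.072, 0.03, -0.0], 'tool_pos': [0.137, -0.532, 0.204], 'ee_rot': [-3.14, -0.0, 0.253], 'wrist_force': [0.545, 0.21, -1.125], 'wrist_torque': [-0.056, 0.008, 0.019], 'finger_force': 0.0, 'width': 0.094}
```

View pics/top0.png

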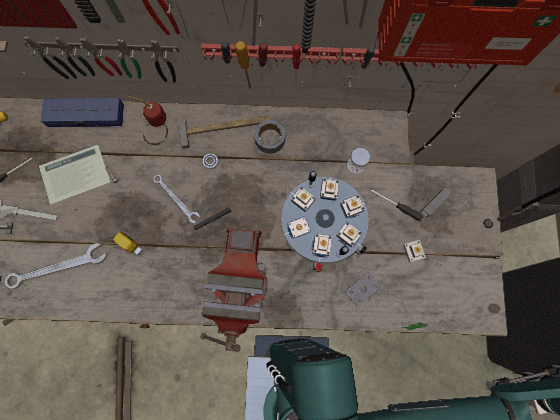

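View pics/side0.png

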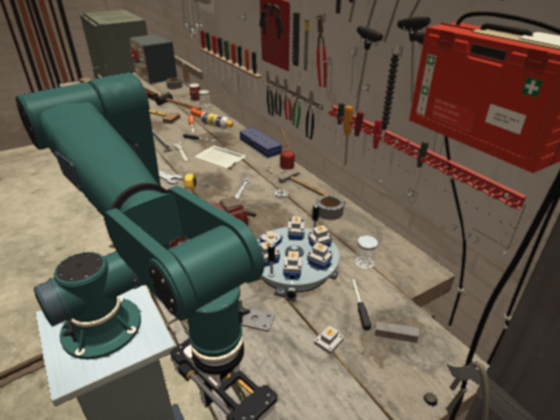

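Top view: dial centre near (325,218), red pointer (318,267), open valve with yellow follower (299,228), handles (344,250) front and (312,177) rear, cover (415,250). Side view: cover (329,337), dial (297,257). Now I'll zoom in.

```bash
cat > h.py <<'E'
import numpy as np,cv2
from bench import robot,viewer
def ray(n,u,v,z):
    c=viewer.calibration(n);R=np.array(c["R"]);t=np.array(c["t"])
    d=R.T@np.array([(u-c["cx"])/c["fx"],(v-c["cy"])/c["fy"],1]);o=-R.T@t
    return o+d*(z-o[2])/d[2]
def proj(n,X):
    c=viewer.calibration(n);p=np.array(c["R"])@np.array(X)+np.array(c["t"])
    return np.array([c["fx"]*p[0]/p[2]+c["cx"],c["fy"]*p[1]/p[2]+c["cy"]])
E
python3 - <<'E'
import cv2,numpy as np
t=cv2.imread("pics/top0.png");s=cv2.imread("pics/side0.png")
a=cv2.resize(t[165:290,270:440],None,fx=4.7,fy=4.7,interpolation=cv2.INTER_CUBIC);cv2.imwrite("pics/c1.png",a)
b=cv2.resize(s[200:355,240:400],None,fx=3.8,fy=3.8,interpolation=cv2.INTER_CUBIC);cv2.imwrite("pics/c2.png",b)
E
```

```text
(no output)
```

View pics/c1.png

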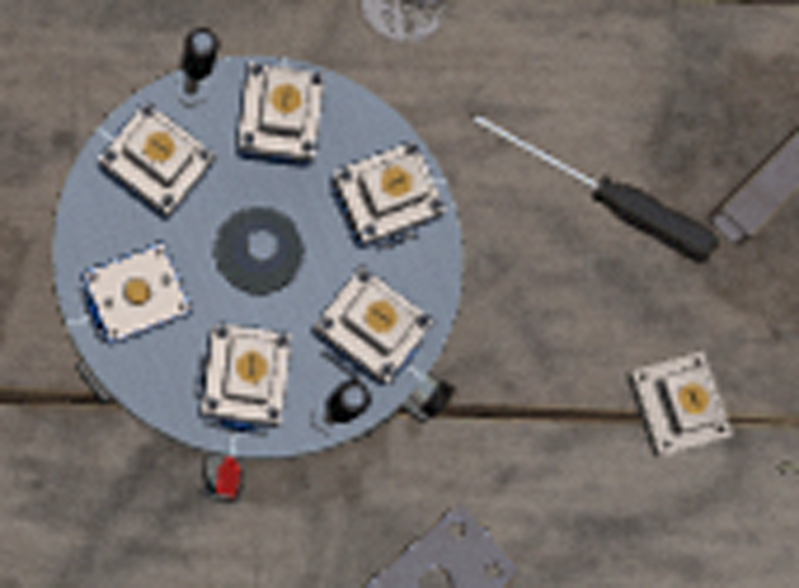

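View pics/c2.png

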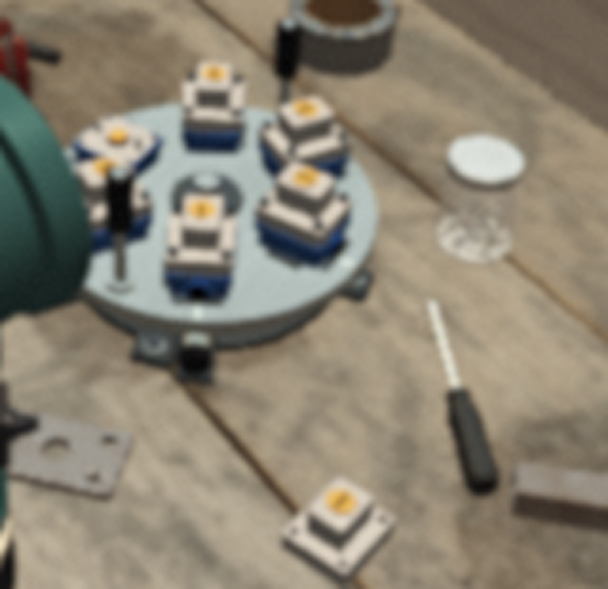

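Crops show: open valve face centre (138,292) in crop 1, cover plate corners (632,372),(705,352),(733,435),(658,455) with the disc at (693,398), handle-a top (349,393), handle-b top (203,42), pointer (228,478). Side crop: cover disc (342,502), handle-a top (121,177), handle-b top (289,26).

```bash
cat > m.py <<'E'
from h import *
from scipy.optimize import least_squares
t=cv2.imread("pics/top0.png")
def C(x,y,z): return ray("top",x/4.7+270-.4,y/4.7+165-.4,z)
hsv=cv2.cvtColor(t,cv2.COLOR_BGR2HSV)
m=cv2.inRange(hsv,(95,30,80),(125,140,220));m[:165]=0;m[290:]=0;m[:,:270]=0;m[:,385:]=0
m=cv2.morphologyEx(m,cv2.MORPH_OPEN,np.ones((3,3)))
n,l,st,_=cv2.connectedComponentsWithStats(m);k=1+st[1:,4].argmax();print(st[k])
h=cv2.convexHull(max(cv2.findContours((l==k).astype(np.uint8),cv2.RETR_EXTERNAL,cv2.CHAIN_APPROX_NONE)[0],key=len))[:,0]
P=np.array([ray("top",u,v,.056)[:2] for u,v in h])
f=least_squares(lambda p:np.hypot(*(P-p[:2]).T)-p[2],[.5,0,.14],loss="soft_l1",f_scale=.002)
ax=f.x[:2];print("axis",f.x.round(4))
def rel(n,p):
    d=p[:2]-ax;print(n,p[:2].round(4),"r %.4f ang %.3f"%(np.hypot(*d),np.arctan2(d[1],d[0])))
rel("hubtop",C(262,245,.06))
rel("ha",C(349,393,.166));rel("hb",C(203,42,.166));rel("valve",C(138,292,.087));rel("pointer",C(230,478,.053))
pc=[(632,372),(705,352),(733,435),(658,455)]
Q=np.array([C(x,y,.016)[:2] for x,y in pc]);print("cover",Q.mean(0).round(4),C(693,398,.04)[:2].round(4),ray("side",342/3.8+240-.4,502/3.8+200-.4,.04).round(4))
e=(Q[0]-Q[3]+Q[1]-Q[2])/2;g=(Q[0]-Q[1]+Q[3]-Q[2])/2
print(np.hypot(*e),np.hypot(*g),"yaw",np.arctan2(e[1],e[0]),np.arctan2(g[1],g[0])-np.pi/2)
E
python3 m.py
```

```text
[ 282  177   86   85 3135]
axis [ 0.5823 -0.0664  0.1378]
hubtop [ 0.5863 -0.069 ] r 0.0047 ang -0.579
ha [ 0.4724 -0.1125] r 0.1192 ang -2.744
hb [ 0.6945 -0.019 ] r 0.1218 ang 0.400
valve [0.5457 0.0152] r 0.0895 ang 1.992
pointer [ 0.429  -0.0504] r 0.1542 ang 3.037
cover [ 0.4949 -0.3635] [ 0.4953 -0.3635] [ 0.497 -0.366  0.04 ]
0.05909345593637342 0.053698796885504475 yaw 0.2830236785068565 0.2959406772308806
```

```bash
cat >> h.py <<'E'
from scipy.spatial.transform import Rotation as Ro
def to(x,y,z,yaw):
    "row numbers (shift/0.2 m, turn/30 deg) from the measured pose"
    o=robot.get_obs();R=Ro.from_euler("xyz",o["ee_rot"]);G=Ro.from_euler("xyz",[np.pi,0,yaw])
    s=R.inv().apply(np.array([x,y,z])-o["tool_pos"])/.2;w=(R.inv()*G).as_rotvec()/np.pi*6
    print("t",round(float(o["time"]),2),"shift",s.round(3),"turn",w.round(3),"F",np.round(o["wrist_force"],1),"pos",np.round(o["tool_pos"],4),"w",round(float(o["width"]),4))
E
python3 -c "
from h import *
to(.471,-.113,.21,.92)"
```

```text
t 0.1 shift [ 2.139 -1.612 -0.024] turn [-0.003 -0.002 -1.274] F [ 0.5  0.2 -1.1] pos [ 0.1375 -0.5321  0.2045] w 0.0941
```

```bash
python3 -m handwheel '[[0.1,-0.075,0,0,0,-0.1],[0.25,-0.19,0,0,0,-0.25],[0.41,-0.31,0,0,0,-0.45],[0.57,-0.43,0,0,0,-0.65],[0.73,-0.55,0,0,0,-0.8],[0.87,-0.66,0,0,0,-0.95],[0.96,-0.72,0,0,0,-1],[1,-0.75,0,0,0,-1],[1,-0.75,0,0,0,-1]]'; python3 -c "
from h import *
to(.471,-.113,.21,.92)"
```

```text
time: 0.85
tool_pos: [0.2945, -0.3359, 0.2053]
ee_rot: [-3.141, -0.0, 0.779]
wrist_force: [0.0, -1.1, 0.7]
width: 0.0937
finger_force: 0.0
t 0.85 shift [ 1.411 -0.173 -0.023] turn [-0.   -0.   -0.27] F [ 0.  -1.1  0.7] pos [ 0.2945 -0.3359  0.2053] w 0.0937
```

```bash
python3 -m handwheel '[[0.1,-0.01,0,0,0,-0.1],[0.25,-0.03,0,0,0,-0.2],[0.42,-0.05,0,0,0,-0.27],[0.6,-0.07,0,0,0,-0.27],[0.78,-0.1,0,0,0,-0.27],[0.92,-0.11,0,0,0,-0.27],[1,-0.12,0,0,0,-0.27],[1,-0.12,0,0,0,-0.27]]'; python3 -c "
from h import *
to(.471,-.113,.21,.92)"
```

```text
time: 1.52
tool_pos: [0.4207, -0.1793, 0.205]
ee_rot: [-3.141, -0.0, 0.92]
wrist_force: [0.1, -0.5, -0.0]
width: 0.0939
finger_force: 0.0
t 1.52 shift [ 0.416 -0.001 -0.025] turn [-0.001 -0.    -0.001] F [ 0.1 -0.5 -0. ] pos [ 0.4207 -0.1793  0.205 ] w 0.0939
```

```bash
python3 -m handwheel '[[0.1,0,0,0,0,0],[0.25,0,0,0,0,0],[0.37,0,0,0,0,0],[0.416,0,0.05,0,0,0],[0.416,0,0.15,0,0,0],[0.416,0,0.26,0,0,0],[0.416,0,0.33,0,0,0],[0.416,0,0.35,0,0,0],[0.416,0,0.35,0,0,0]]'; python3 -m handwheel '[[0,0,0,0,0,0],[0,0,0,0,0,0],[0,0,0,0,0,0],[0,0,0,0,0,0],[0,0,0,0,0,0],[0,0,0,0,0,0],[0,0,0,0,0,0],[0,0,0,0,0,0]]' 1;  python3 - <<'E'
from h import *
to(.471,-.113,.136,.92)
cv2.imwrite("pics/s1.png",cv2.resize(np.hstack([viewer.snapshot("top")[150:300,250:450],viewer.snapshot("side")[180:330,200:400]])[:,:,::-1],None,fx=2,fy=2))
E
```

```text
time: 2.27
tool_pos: [0.4684, -0.1151, 0.1333]
ee_rot: [-3.138, 0.002, 0.916]
wrist_force: [-0.3, 0.6, 0.2]
width: 0.0943
finger_force: 0.0
time: 2.93
tool_pos: [0.4701, -0.1139, 0.1356]
ee_rot: [3.141, 0.0, 0.918]
wrist_force: [0.2, 0.2, -0.5]
width: 0.0441
finger_force: 0.0
t 2.93 shift [ 0.006  0.001 -0.002] turn [ 0.     0.    -0.004] F [ 0.2  0.2 -0.5] pos [ 0.4701 -0.1139  0.1356] w 0.0441
```

View pics/s1.png

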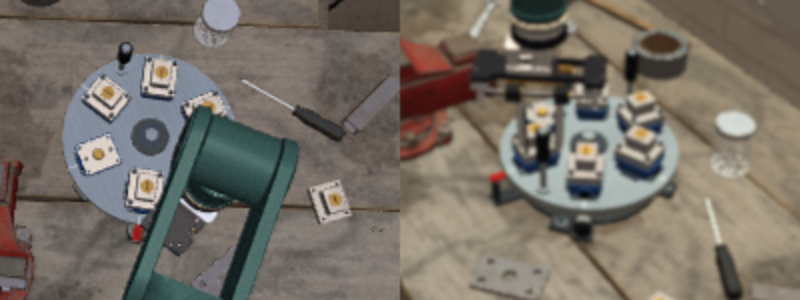

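The picture shows the fingers either side of handle a (side view at about (543,145)), still closing.

```bash
python3 -m handwheel '[[0,0,0,0,0,0],[0,0,0,0,0,0],[0,0,0,0,0,0],[0,0,0,0,0,0],[0,0,0,0,0,0],[0,0,0,0,0,0],[0,0,0,0,0,0],[0,0,0,0,0,0]]' 1;  python3 - <<'E'
from h import *
ax=np.array([.583,-.0662]);o=robot.get_obs();p=np.array(o["tool_pos"][:2])-ax
print("r",np.hypot(*p),"ang",np.arctan2(p[1],p[0]),np.round(o["ee_rot"],3),o["width"],o["finger_force"])
R=Ro.from_euler("xyz",o["ee_rot"])
a0=np.arctan2(p[1],p[0])
for d in np.linspace(0,1.09,11)[1:]:
    q=ax+.122*np.array([np.cos(a0+d),np.sin(a0+d)])-ax-p
    print(round(d,2),(R.inv().apply([*q,0])/.2).round(3))
E
```

```text
time: 3.7
tool_pos: [0.4716, -0.1143, 0.1354]
ee_rot: [3.139, -0.001, 0.918]
wrist_force: [4.9, -0.5, -3.4]
width: 0.0215
finger_force: 30.0
r 0.12136241310512207 ang -2.734425435480139 [ 3.139e+00 -1.000e-03  9.180e-01] 0.02148525623957486 30.001097917556763
0.11 [-0.032  0.058  0.   ]
0.22 [-0.055  0.121  0.   ]
0.33 [-0.07   0.185  0.   ]
0.44 [-0.079  0.251  0.001]
0.55 [-0.08   0.318  0.001]
0.65 [-0.074  0.384  0.001]
0.76 [-0.061  0.449  0.001]
0.87 [-0.041  0.512  0.002]
0.98 [-0.014  0.573  0.002]
1.09 [0.019 0.631 0.002]
```

```bash
python3 -m handwheel '[[-0.016,0.029,0,0,0,0],[-0.032,0.058,0,0,0,0],[-0.044,0.09,0,0,0,0],[-0.055,0.121,0,0,0,0],[-0.063,0.153,0,0,0,0],[-0.07,0.185,0,0,0,0],[-0.075,0.218,0,0,0,0],[-0.079,0.251,0,0,0,0],[-0.08,0.285,0,0,0,0],[-0.08,0.318,0,0,0,0]]'; python3 -c "
from h import *
to(.5676,-.187,.136,.92)"
```

```text
time: 4.53
tool_pos: [0.5069, -0.1675, 0.1354]
ee_rot: [-3.136, 0.009, 0.917]
wrist_force: [-8.1, -3.2, 3.3]
width: 0.0216
finger_force: 30.0
t 4.53 shift [ 0.107  0.3   -0.006] turn [-0.011  0.017 -0.006] F [-8.1 -3.2  3.3] pos [ 0.5069 -0.1675  0.1354] w 0.0216
```

```bash
python3 -m handwheel '[[0.002,0.033,0,0,0,0],[0.006,0.066,0,0,0,0],[0.012,0.099,0,0,0,0],[0.019,0.131,0,0,0,0],[0.028,0.163,0,0,0,0],[0.039,0.194,0,0,0,0],[0.052,0.225,0,0,0,0],[0.066,0.255,0,0,0,0],[0.084,0.29,0,0,0,0],[0.084,0.29,0,0,0,0]]'; python3 -m handwheel '[[0,0,0,0,0,0],[0,0,0,0,0,0],[0,0,0,0,0,0]]'; python3 -c "
from h import *
to(.5676,-.187,.136,.92)"
```

```text
time: 5.37
tool_pos: [0.5697, -0.1881, 0.1355]
ee_rot: [3.138, -0.001, 0.918]
wrist_force: [1.5, -4.8, -0.5]
width: 0.0211
finger_force: 30.0
time: 5.62
tool_pos: [0.5692, -0.1881, 0.1355]
ee_rot: [3.138, -0.001, 0.918]
wrist_force: [1.7, -4.3, -1.4]
width: 0.0213
finger_force: 30.0
t 5.62 shift [-0.001 -0.01  -0.003] turn [ 0.008 -0.001 -0.005] F [ 1.7 -4.3 -1.4] pos [ 0.5692 -0.1881  0.1355] w 0.0213
```

```bash
python3 -m handwheel '[[0,0,0,0,0,0],[0,0,0,0,0,0],[0,0,0,0,0,0],[0,0,0,0,0,0],[0,0,0,0,0,0],[0,0,-0.05,0,0,0],[0,0,-0.15,0,0,0],[0,0,-0.27,0,0,0],[0,0,-0.35,0,0,0],[0,0,-0.35,0,0,0]]' -1; python3 -m handwheel '[[-0.1,0.03,0,0,0,0.1],[-0.25,0.07,0,0,0,0.3],[-0.42,0.11,0,0,0,0.5],[-0.6,0.16,0,0,0,0.7],[-0.77,0.2,0,0,0,0.85],[-0.88,0.235,0,0,0,0.95],[-0.92,0.244,0,0,0,1],[-0.92,0.244,0,0,0,1],[-0.92,0.244,0,0,0,1]]' -1; python3 - <<'E'
from h import *
to(.496,-.364,.1,.29)
t=viewer.snapshot("top");s=viewer.snapshot("side")
cv2.imwrite("pics/top1.png",t[:,:,::-1]);cv2.imwrite("pics/side1.png",s[:,:,::-1])
a=cv2.resize(t[165:290,270:440],None,fx=4.7,fy=4.7,interpolation=cv2.INTER_CUBIC)[:,:,::-1];cv2.imwrite("pics/c3.png",a)
E
```

```text
time: 6.45
tool_pos: [0.5693, -0.1879, 0.2114]
ee_rot: [3.132, -0.003, 0.918]
wrist_force: [0.1, 0.1, 1.2]
width: 0.0847
finger_force: 0.0
time: 7.2
tool_pos: [0.4943, -0.3621, 0.2049]
ee_rot: [-3.14, -0.0, 0.395]
wrist_force: [-0.4, -0.4, 0.8]
width: 0.0938
finger_force: 0.0
t 7.2 shift [0.004 0.013 0.525] turn [-0.003 -0.001  0.201] F [-0.4 -0.4  0.8] pos [ 0.4943 -0.3621  0.2049] w 0.0938
```

View pics/c3.png

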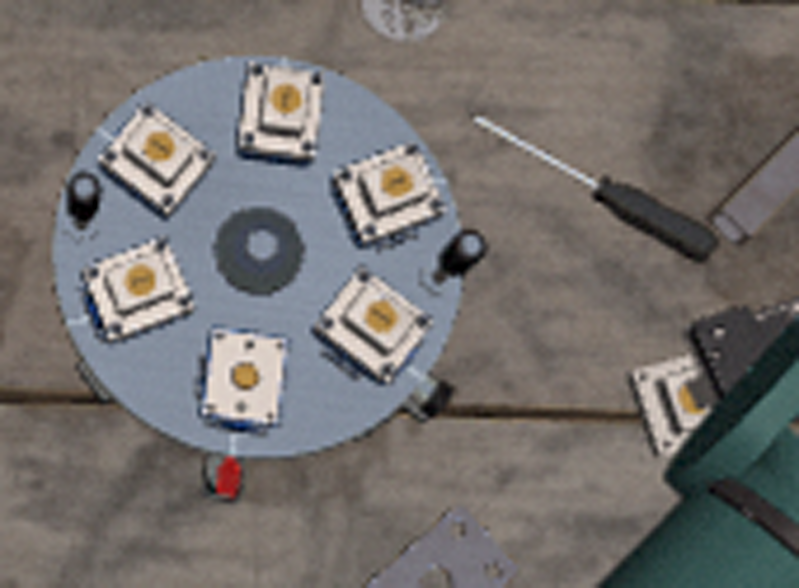

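The dial is in its stop: the open valve is at the front with its follower at (245,376), dowels at (248,343) and (241,407), and pointer (228,478). Next: refine the axis from the discs.

```bash
python3 - <<'E'
from h import *
from scipy.optimize import least_squares
def discs(f,n):
    t=cv2.imread(f);h=cv2.cvtColor(t,cv2.COLOR_BGR2HSV)
    m=cv2.inRange(h,(8,110,110),(28,255,255))
    k,l,s,c=cv2.connectedComponentsWithStats(m)
    return [tuple(c[i].round(2))+(int(s[i,4]),) for i in range(1,k) if 8<s[i,4]<120]
for n,f in (("top","pics/top1.png"),("side","pics/side1.png"),("top","pics/top0.png"),("side","pics/side0.png")):
    out=[]
    for u,v,a in discs(f,n):
        p=ray(n,u,v,.124);q=ray(n,u,v,.087);c=ray(n,u,v,.04)
        d=np.hypot(p[0]-.583,p[1]+.066);dq=np.hypot(q[0]-.583,q[1]+.066)
        if d<.11 or dq<.11: out.append((p[:2],q[:2]));print(n,a,"p",p[:2].round(4),"q",q[:2].round(4),round(d,4),round(dq,4))
        elif np.hypot(c[0]-.496,c[1]+.364)<.03: print(n,"cover",c.round(4),a)
    P=np.array([p if abs(np.hypot(*(p-[.583,-.066]))-.09)<abs(np.hypot(*(q-[.583,-.066]))-.09) else q for p,q in out])
    def r(x):
        a=np.arctan2(P[:,1]-x[1],P[:,0]-x[0]);k=np.round((a-x[2])/(np.pi/3))*np.pi/3+x[2]
        return (P-x[:2]-.09*np.c_[np.cos(k),np.sin(k)]).ravel()
    s=least_squares(r,[.583,-.066,3.015-np.pi],loss="soft_l1",f_scale=.002);print(n,f,"axis,ang",s.x.round(4),"rms",np.sqrt((s.fun**2).mean()),"fit",(s.x[:2]-.09*np.array([np.cos(s.x[2]),np.sin(s.x[2])])).round(4))
E
```

```text
top 27 p [ 0.6712 -0.0769] q [ 0.6822 -0.0812] 0.0889 0.1003
top 27 p [0.6357 0.0053] q [0.6455 0.0035] 0.0886 0.0935
top 28 p [ 0.6173 -0.1491] q [ 0.6266 -0.1555] 0.0899 0.0995
top 29 p [0.5463 0.0155] q [0.5535 0.014 ] 0.0894 0.0853
top 27 p [ 0.5285 -0.1387] q [ 0.5352 -0.1447] 0.0908 0.0921
top 18 p [ 0.4872 -0.0528] q [ 0.4927 -0.0563] 0.0967 0.0908
top cover [ 0.4929 -0.3601  0.04  ] 14
top pics/top1.png axis,ang [ 0.582  -0.0667 -0.1159] rms 0.0002166447727128272 fit [ 0.4926 -0.0563]
side 11 p [6.356e-01 2.000e-04] q [0.6657 0.0437] 0.0846 0.1374
side 13 p [0.5476 0.0123] q [0.5734 0.0564] 0.086 0.1228
side 10 p [ 0.4695 -0.1014] q [ 0.4915 -0.0628] 0.1189 0.0915
side 18 p [ 0.5284 -0.1425] q [ 0.5532 -0.1059] 0.094 0.0498
side cover [ 0.4966 -0.3659  0.04  ] 27
side pics/side1.png axis,ang [ 0.582  -0.0714 -0.1189] rms 0.0010551463391136673 fit [ 0.4926 -0.0608]
top 27 p [ 0.6712 -0.0769] q [ 0.6822 -0.0812] 0.0889 0.1003
top 28 p [0.6356 0.0052] q [0.6455 0.0034] 0.0886 0.0934
top 24 p [ 0.6176 -0.1487] q [ 0.627 -0.155] 0.0896 0.0993
top 18 p [0.5394 0.0173] q [0.5464 0.0158] 0.094 0.0896
top 27 p [ 0.5288 -0.1386] q [ 0.5356 -0.1446] 0.0905 0.0918
top 28 p [ 0.4934 -0.057 ] q [ 0.4991 -0.0606] 0.0901 0.0841
top cover [ 0.4943 -0.3643  0.04  ] 28
top pics/top0.png axis,ang [ 0.5822 -0.0667 -0.1141] rms 0.00037682457033373743 fit [ 0.4928 -0.0565]
side 11 p [6.356e-01 2.000e-04] q [0.6657 0.0437] 0.0846 0.1374
side 13 p [ 0.672  -0.0799] q [ 0.7037 -0.0402] 0.0901 0.1235
side 10 p [ 0.5205 -0.0329] q [0.5449 0.009 ] 0.0708 0.0841
side 13 p [ 0.4917 -0.0586] q [ 0.5148 -0.0179] 0.0916 0.0835
side 17 p [ 0.6185 -0.1529] q [ 0.6477 -0.1168] 0.0939 0.0823
side 19 p [ 0.5288 -0.1423] q [ 0.5536 -0.1056] 0.0936 0.0493
side cover [ 0.4965 -0.3653  0.04  ] 31
side pics/side0.png axis,ang [ 0.5819 -0.0706 -0.1111] rms 0.0012365236760440235 fit [ 0.4925 -0.0606]
```

```bash
python3 -m handwheel '[[0,0.01,0.05,0,0,0.1],[0.005,0.01,0.18,0,0,0.2],[0.005,0.015,0.33,0,0,0.2],[0.005,0.015,0.48,0,0,0.2],[0.005,0.015,0.6,0,0,0.2],[0.005,0.015,0.68,0,0,0.2],[0.005,0.015,0.7,0,0,0.2],[0.005,0.015,0.7,0,0,0.2]]' -1;python3 -c "
from h import *
to(.4955,-.3648,.02,.29)"
```

```text
time: 7.97
tool_pos: [0.4962, -0.3633, 0.0639]
ee_rot: [-3.139, 0.002, 0.292]
wrist_force: [1.3, 0.5, 0.6]
width: 0.0937
finger_force: 0.0
t 7.97 shift [-0.005  0.007  0.22 ] turn [-0.006  0.003  0.004] F [1.3 0.5 0.6] pos [ 0.4962 -0.3633  0.0639] w 0.0937
```

```bash
python3 -m handwheel '[[-0.005,0.007,0.06,0,0,0],[-0.005,0.007,0.14,0,0,0],[-0.005,0.007,0.19,0,0,0],[-0.005,0.007,0.21,0,0,0],[-0.005,0.007,0.21,0,0,0],[-0.005,0.007,0.21,0,0,0]]' -1;python3 -c "
from h import *
to(.4955,-.3648,.02,.29)"
```

```text
time: 8.47
tool_pos: [0.496, -0.3672, 0.024]
ee_rot: [3.141, -0.0, 0.29]
wrist_force: [-0.2, -0.2, -0.0]
width: 0.094
finger_force: 0.0
t 8.47 shift [ 0.001 -0.012  0.02 ] turn [ 0.002 -0.001 -0.001] F [-0.2 -0.2 -0. ] pos [ 0.496  -0.3672  0.024 ] w 0.094
```

```bash
python3 -m handwheel '[[0,-0.012,0.01,0,0,0],[0,-0.012,0.02,0,0,0],[0,-0.012,0.02,0,0,0],[0,-0.012,0.02,0,0,0],[0,-0.012,0.02,0,0,0],[0,-0.012,0.02,0,0,0],[0,-0.012,0.02,0,0,0],[0,-0.012,0.02,0,0,0],[0,-0.012,0.02,0,0,0],[0,-0.012,0.02,0,0,0]]' 1;python3 -m handwheel '[[0,0,0,0,0,0],[0,0,0,0,0,0],[0,0,0,0,0,0],[0,0,0,0,0,0],[0,0,0,0,0,0],[0,0,0,0,0,0]]' 1;python3 -c "
from h import *
to(.4955,-.3648,.02,.29)
print(robot.get_obs()['finger_force'])"
```

```text
time: 9.3
tool_pos: [0.495, -0.3649, 0.0195]
ee_rot: [3.141, 0.0, 0.289]
wrist_force: [-0.1, -3.6, -1.2]
width: 0.0304
finger_force: 1.3
time: 9.8
tool_pos: [0.495, -0.365, 0.0196]
ee_rot: [3.141, -0.0, 0.289]
wrist_force: [0.5, -1.3, 0.1]
width: 0.0298
finger_force: 30.0
t 9.8 shift [ 0.003 -0.    -0.002] turn [ 0.001 -0.    -0.001] F [ 0.5 -1.3  0.1] pos [ 0.495  -0.365   0.0196] w 0.0298
29.965992271900177
```

```bash
python3 -m handwheel '[[0,0,-0.03,0,0,0],[0,0,-0.12,0,0,0],[0,0,-0.26,0,0,0],[0,0,-0.42,0,0,0],[0,0,-0.58,0,0,0],[0,0,-0.7,0,0,0],[0,0,-0.75,0,0,0],[0,0,-0.75,0,0,0],[0,0,-0.75,0,0,0]]';python3 - <<'E'
from h import *
to(.493,-.2,.17,0)
t=viewer.snapshot("top");s=viewer.snapshot("side")
cv2.imwrite("pics/top2.png",t[:,:,::-1]);cv2.imwrite("pics/side2.png",s[:,:,::-1])
cv2.imwrite("pics/s2.png",cv2.resize(np.hstack([t[180:320,340:480],s[240:380,260:400]])[:,:,::-1],None,fx=2.8,fy=2.8))
E
```

```text
time: 10.55
tool_pos: [0.4945, -0.3641, 0.1682]
ee_rot: [-3.14, 0.001, 0.29]
wrist_force: [0.0, -0.7, -4.2]
width: 0.0296
finger_force: 30.0
t 10.55 shift [ 0.227 -0.789 -0.008] turn [-0.003  0.002  0.553] F [ 0.  -0.7 -4.2] pos [ 0.4945 -0.3641  0.1682] w 0.0296
```

View pics/s2.png

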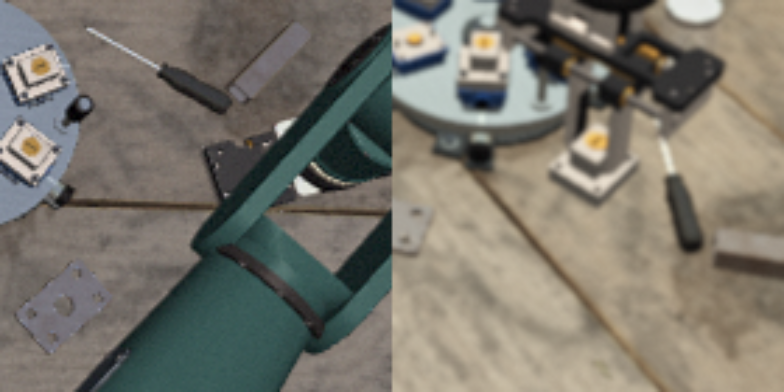

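The side view shows the cover level between the fingers, disc at (595,142); the top view is blocked by the arm. Now carry it over.

```bash
python3 -m handwheel '[[0.02,-0.07,0,0,0,0.05],[0.05,-0.19,-0.02,0,0,0.2],[0.1,-0.35,-0.04,0,0,0.4],[0.15,-0.52,-0.06,0,0,0.6],[0.2,-0.68,-0.06,0,0,0.74],[0.23,-0.78,-0.06,0,0,0.774],[0.24,-0.82,-0.06,0,0,0.774],[0.24,-0.82,-0.06,0,0,0.774]]';python3 -c "
from h import *
to(.4925,-.058,.165,-.115)"
```

```text
time: 11.32
tool_pos: [0.4933, -0.1916, 0.1795]
ee_rot: [-3.14, 0.004, -0.112]
wrist_force: [0.0, -0.3, -4.1]
width: 0.0297
finger_force: 30.0
t 11.32 shift [-0.078 -0.663  0.074] turn [-0.003  0.007  0.005] F [ 0.  -0.3 -4.1] pos [ 0.4933 -0.1916  0.1795] w 0.0297
```

```bash
python3 -m handwheel '[[-0.01,-0.06,0,0,0,0],[-0.03,-0.17,0,0,0,0],[-0.045,-0.32,0,0,0,0],[-0.06,-0.47,0,0,0,0],[-0.07,-0.59,0.02,0,0,0],[-0.078,-0.65,0.06,0,0,0],[-0.078,-0.663,0.1,0,0,0],[-0.078,-0.663,0.1,0,0,0],[-0.078,-0.663,0.1,0,0,0]]'; python3 - <<'E'
from h import *
to(.4925,-.058,.125,-.115)
t=viewer.snapshot("top");s=viewer.snapshot("side")
cv2.imwrite("pics/top3.png",t[:,:,::-1]);cv2.imwrite("pics/side3.png",s[:,:,::-1])
cv2.imwrite("pics/s3.png",cv2.resize(np.hstack([t[165:285,260:380],s[190:310,220:340]])[:,:,::-1],None,fx=3.3,fy=3.3))
E
```

```text
time: 12.07
tool_pos: [0.4933, -0.0614, 0.16]
ee_rot: [3.141, 0.003, -0.117]
wrist_force: [0.4, 0.4, -3.6]
width: 0.0295
finger_force: 30.0
t 12.07 shift [-0.006 -0.017  0.175] turn [ 0.002  0.005 -0.004] F [ 0.4  0.4 -3.6] pos [ 0.4933 -0.0614  0.16  ] w 0.0295
```

View pics/s3.png

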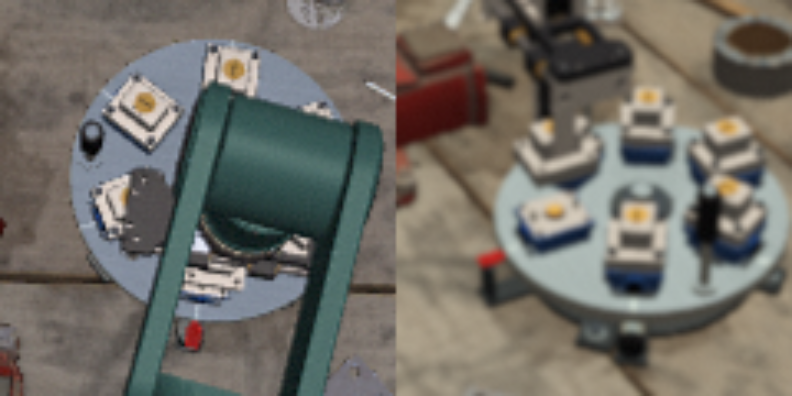

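Side view: held cover at (558,150) straight above the open valve with its follower at (553,212). Lower to just above the dowels and settle.

```bash
python3 -m handwheel '[[-0.006,-0.017,0.03,0,0,0],[-0.006,-0.017,0.08,0,0,0],[-0.006,-0.017,0.14,0,0,0],[-0.006,-0.017,0.18,0,0,0],[-0.006,-0.017,0.19,0,0,0],[-0.006,-0.017,0.19,0,0,0],[-0.006,-0.017,0.19,0,0,0],[-0.006,-0.017,0.19,0,0,0],[-0.006,-0.017,0.19,0,0,0]]'; python3 - <<'E'
from h import *
to(.4925,-.058,.118,-.115)
s=viewer.snapshot("side")
cv2.imwrite("pics/side4.png",s[:,:,::-1])
cv2.imwrite("pics/s4.png",cv2.resize(s[205:285,225:330,::-1],None,fx=7,fy=7,interpolation=cv2.INTER_CUBIC))
for k in range(2):pass
c=lambda x,y,z,ya:np.array([x,y,z])
def box(x,y,z,ya):
    out=[]
    for a,b in ((30,26),(30,-26),(-30,-26),(-30,26)):
        p=proj("side",[x+(a*np.cos(ya)-b*np.sin(ya))/1e3,y+(a*np.sin(ya)+b*np.cos(ya))/1e3,z]);out.append(((p-[225,205]+.5)*7).round(0).tolist())
    return out
print("valve face fit",box(.4925,-.0585,.082,-.115));print("plate top",box(.4925,-.058,.1144,-.115));print("plate under",box(.4925,-.058,.0984,-.115))
E
```

```text
time: 12.92
tool_pos: [0.4937, -0.0569, 0.1242]
ee_rot: [3.141, -0.002, -0.116]
wrist_force: [0.2, -0.7, -4.1]
width: 0.0299
finger_force: 30.0
t 12.92 shift [-0.005  0.006  0.031] turn [ 0.    -0.003 -0.001] F [ 0.2 -0.7 -4.1] pos [ 0.4937 -0.0569  0.1242] w 0.0299
valve face fit [[336.0, 295.0], [387.0, 364.0], [258.0, 403.0], [211.0, 332.0]]
plate top [[335.0, 236.0], [386.0, 304.0], [255.0, 343.0], [208.0, 273.0]]
plate under [[335.0, 265.0], [386.0, 334.0], [256.0, 373.0], [209.0, 302.0]]
```

View pics/s4.png

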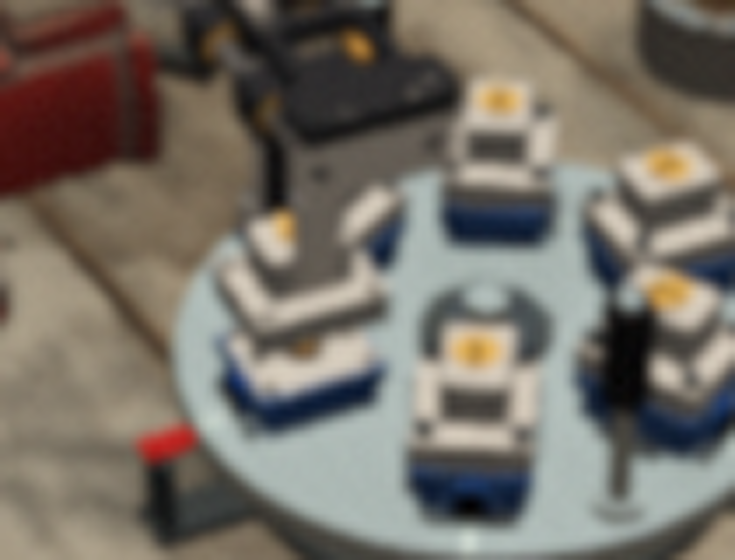

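Side view: held plate's lower front corner near (262,350), and the valve-face corner below it near (262,400), right corners (383,312) and (383,365). So the cover sits a few mm too far towards +y/+x. Shift it and go down by feel.

```bash
python3 -m handwheel '[[-0.004,0.005,0.01,0,0,0],[-0.008,0.01,0.03,0,0,0],[-0.008,0.01,0.04,0,0,0],[-0.008,0.01,0.04,0,0,0],[-0.008,0.01,0.04,0,0,0]]' | head -4; python3 -m handwheel '[[0,0,0.005,0,0,0],[0,0,0.01,0,0,0],[0,0,0.015,0,0,0],[0,0,0.015,0,0,0],[0,0,0.015,0,0,0]]'; python3 -c "
from h import *
to(.492,-.059,.110,-.115)
print(robot.get_obs()['wrist_torque'].round(3) if hasattr(robot.get_obs()['wrist_torque'],'round') else robot.get_obs()['wrist_torque'])"
```

```text
time: 13.38
tool_pos: [0.4911, -0.0585, 0.1151]
ee_rot: [-3.142, 0.001, -0.116]
wrist_force: [0.5, -0.7, -4.1]
time: 13.8
tool_pos: [0.4913, -0.0586, 0.1124]
ee_rot: [3.142, 0.0, -0.116]
wrist_force: [-0.6, 0.9, -4.7]
width: 0.0297
finger_force: 30.0
t 13.8 shift [0.004 0.002 0.012] turn [ 0.     0.    -0.002] F [-0.6  0.9 -4.7] pos [ 0.4913 -0.0586  0.1124] w 0.0297
[ 0.051  0.055 -0.019]
```

```bash
for i in 1 2; do python3 -m handwheel '[[0,0,0.005,0,0,0],[0,0,0.01,0,0,0],[0,0,0.01,0,0,0],[0,0,0.01,0,0,0]]' | head -4; done
```

```text
time: 14.13
tool_pos: [0.4915, -0.0585, 0.1105]
ee_rot: [-3.142, -0.0, -0.116]
wrist_force: [-0.2, -0.1, -3.8]
time: 14.47
tool_pos: [0.492, -0.0584, 0.1089]
ee_rot: [-3.141, -0.002, -0.116]
wrist_force: [1.4, 0.5, -2.0]
```

Contact with the taper, guiding towards +x: follow it.

```bash
python3 -m handwheel '[[0.003,0,0,0,0,0],[0.005,0,0.005,0,0,0],[0.005,0,0.01,0,0,0],[0.005,0,0.01,0,0,0],[0.005,0,0.01,0,0,0]]' | head -4;  python3 -m handwheel '[[0,0,0.005,0,0,0],[0,0,0.01,0,0,0],[0,0,0.01,0,0,0],[0,0,0.01,0,0,0]]'
```

```text
time: 14.88
tool_pos: [0.4925, -0.0585, 0.1065]
ee_rot: [-3.141, -0.0, -0.116]
wrist_force: [1.2, 1.8, -2.3]
time: 15.22
tool_pos: [0.4926, -0.0586, 0.1051]
ee_rot: [-3.141, -0.001, -0.116]
wrist_force: [-0.7, 1.8, 3.6]
width: 0.0299
finger_force: 30.0
```

```bash
python3 -m handwheel '[[0,-0.002,0.005,0,0,0],[0,-0.002,0.01,0,0,0],[0,-0.002,0.01,0,0,0],[0,-0.002,0.01,0,0,0]]' | head -4;  python3 -m handwheel '[[0,0,0.005,0,0,0],[0,0,0.01,0,0,0],[0,0,0.01,0,0,0],[0,0,0.01,0,0,0]]'
```

```text
time: 15.55
tool_pos: [0.4926, -0.0586, 0.1029]
ee_rot: [3.141, -0.001, -0.116]
wrist_force: [-0.9, 0.9, 4.9]
time: 15.88
tool_pos: [0.4926, -0.0586, 0.1015]
ee_rot: [3.141, -0.001, -0.116]
wrist_force: [-2.2, 2.6, 7.4]
width: 0.03
finger_force: 30.0
```

```bash
python3 -m handwheel '[[0,0,0.005,0,0,0],[0,0,0.01,0,0,0],[0,0,0.01,0,0,0],[0,0,0.01,0,0,0]]'
```

```text
time: 16.22
tool_pos: [0.4926, -0.0586, 0.1014]
ee_rot: [3.141, -0.002, -0.116]
wrist_force: [-6.4, 1.2, 15.2]
width: 0.0297
finger_force: 30.0
```

```bash
python3 -m handwheel '[[0,0,0,0,0,0],[0,0,0,0,0,0],[0,0,0,0,0,0],[0,0,0,0,0,0],[0,0,0,0,0,0],[0,0,0,0,0,0]]'; python3 - <<'E'
from h import *
s=viewer.snapshot("side")
cv2.imwrite("pics/s5.png",cv2.resize(s[205:285,225:330,::-1],None,fx=7,fy=7,interpolation=cv2.INTER_CUBIC))
E
```

```text
time: 16.72
tool_pos: [0.4926, -0.0586, 0.1014]
ee_rot: [3.141, -0.002, -0.116]
wrist_force: [-5.7, 1.3, 14.5]
width: 0.0298
finger_force: 30.0
```

View pics/s5.png

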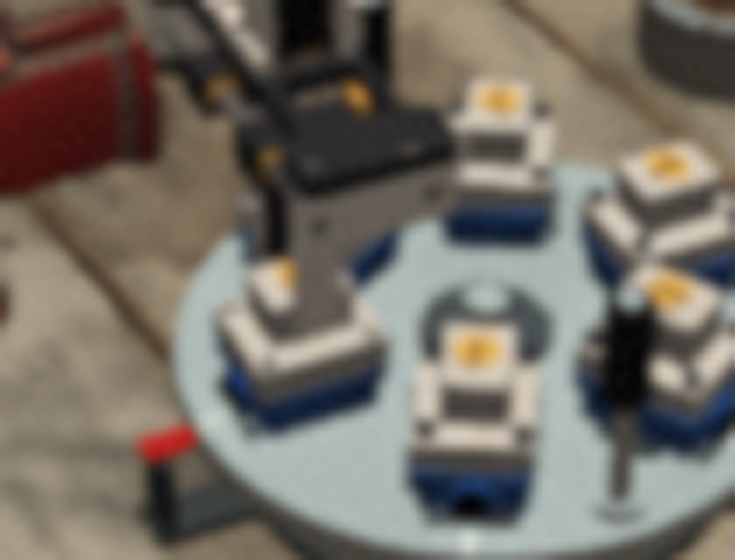

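The cover (plate around (300,345)) sits directly on the blue body at the station, with no gap, like its neighbours. It is steady under the downward push, so I'm handing in.

```bash
python3 -c "
from bench import robot
print(robot.close_job())"
```

```text
the job is handed in; nothing more can be done
None
```

The dial is turned one stop, the open valve is at the red pointer, and the cover is seated on the dowels and still gripped and pressed flush, by force, height and the last picture; the job was handed in at about 17 s, with no verdict returned.

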